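# Clear the open valve and present its bonnet over the studs

## Task

A steel rod has been left lying across the open mouth of the valve: put it away by pressing it down past the sprung latch into the two-forked clip until it is fully home and the latch has closed over it, and let go of it. Then take the bonnet by its block, carry it over the low pipe between it and the valve without touching the pipe, and hold it level about a centimetre above the tips of the four studs, each hole over its stud, never letting it touch the valve. Finish while still holding it there with the rod in its clip, and leave the oil bottle, the cup and the wrench where they stand.

Things in the scene. Friction and masses are not known exactly. Their poses are not given: they have to be found in the camera images.
- valve: Open valve body, fixed: grey barrel on a foot, small port to +x, bare metal top flange 110 (x) x 70 (y) mm, upper face 70 mm above the bench, 36 mm bore in the middle. Four steel studs 8 mm in diameter rise 14 mm from the flange at x = +-42, y = +-24 mm. Origin: centre of the underside; x along the flange's long side, z up.
- stud_tips (a point): Point on the valve's vertical centre line, level with the stud tips (84 mm above the bench); same axes as the valve.
- rod: Loose plain round steel rod, 18 mm in diameter, 190 mm long, 0.2 kg (varies). Starts lying roughly along the valve's x on the flange between the two rows of studs, its axis 9 mm above the flange. Origin: its centre; x along the rod.
- clip: Fixed fork clip: grey base 130 x 85 x 10 mm, two dark steel forks, 8 mm thick, at x = +-50 mm, open upwards; a rod lies in them along x. Slot y = +-10.5 mm, floor 50 mm above the bench. Tall -y prongs flare outward to 104 mm above the bench; +y prongs end at 66 mm, with the latch behind them. Nothing above the base between the forks within y = +-20 mm. Origin: centre of the underside; z up.
- clip_seat (a point): Where the rod's centre lies when fully home in the clip: 59 mm above the bench, midway between the forks; x along the seated rod. Same axes as the clip.
- latch (a joint): Sprung latch, one hinge along clip x (at y = +26, 30 mm up), two noses, one per fork. 0 = closed (rad), to 0.5 as the noses swing to +y. Lead-in slope from y = +17 (100 mm up) to y = +4 (73 mm up), ledge below it over the seated rod. A rod pushed straight down opens it 0.1 to 0.25 rad with some 8 to 20 N; the spring shuts it to about 0 once the rod is home.
- bonnet: Loose valve bonnet, 0.35 kg (varies): bare metal plate 110 (x) x 70 (y) x 12 mm, four 14 mm holes at x = +-42, y = +-24 mm; in the middle a grey block 46 (x) x 30 (y) mm, 12 to 57 mm above the underside, to grip across its y, topped by a round stub to 65 mm. Starts flat on the bench. Origin: centre of the underside; z up. A half turn about z makes no difference.
- pipe_left: Fixed obstacle to the left (+y) of the valve: steel pipe 22 mm in diameter, 300 mm long along its x, centre line 85 mm above the bench, on two posts at x = +-120 mm with 36 mm wide feet, with three small upright brass nozzles; 118 mm high in all. Origin: on the bench, under the middle of the pipe.
- pipe_right: The same pipe to the right (-y) of the valve.
- oil_bottle: Loose white bottle with a black cap, 50 mm in diameter, 130 mm high, standing; leave alone. Origin: centre of the underside.
- bolt_cup: Loose open steel cup, 70 mm across, 60 mm high; leave alone. Origin: centre of the underside.
- wrench: Loose steel wrench lying flat on the bench, about 180 mm long; leave alone. Origin: near its middle, on the underside; x along it.
Mind the look-alikes: they are no part of the job. What is meant by the rod is not red, and is the smaller of those in its own colour.

How it is judged:
By the outcome, as a careful person would: the job done as asked, in the order asked, and still so for the second after the job is handed in, while the arm keeps its last pose, push and grip.
It also fails if it takes over 67 s, if anything falls off the work surface, if the arm or the gripper's body presses on something with over 40 N, if the wrist force passes 120 N, or if a joint passes its speed limit or range.

## Robot

A 7-joint arm with a two-finger parallel gripper is mounted at the origin on the work surface. World frame = base frame: x ahead of the robot, y to its left, z up, the work surface at z = 0. Lengths are in m, angles in rad, forces in N, time in s.
With the tool pointing down it reaches from about 0.4 to 0.85 m from the base axis. Payload 10.4 kg.
Tool frame: the origin (TCP) lies at the very end of the fingers, on their centre line; the grasp point (between the pads) lies 19 mm behind it; z points along the fingers, y is the line along which they close (so a half turn about z gives the same grasp; the last joint's range is limited). The gripper opens to 85 mm and grips with 20 to 120 N. Pads are 22 mm wide; open, the fingers measure 114 mm over their backs; the gripper's body (76 mm by 85 mm) begins 54 mm behind the grasp point. The pads swing forward as they close: fully open they stand 13 mm farther back than shut.
Start: joints at [-1.372, 0.332, -0.065, 1.46, 0.022, 1.35, -0.088], TCP at [0.137, 0.61, 0.202] pointing down, gripper open.
Joint ranges: [-2.6, 2.6], [-0.5, 2.12], [-1.47, 1.34], [0.16, 2.42], [-1.27, 4.41], [0.06, 2.06], [-2.6, 2.6]. Speed limits (rad/s): [2.22, 2.22, 2.79, 2.79, 3.14, 3.14, 3.14].

## Interface

Orientations are given as [roll, pitch, yaw] about the fixed x, y, z axes, in that order (R = Rz(yaw) Ry(pitch) Rx(roll)).
In Python, from station import ctrl, viewer gives the robot as it stands. The module is installed in compiled form; this text tells all that it offers.
- The arm moves only by the shell command python3 -m creep 'ROWS' [OPENING] [FORCE]. ROWS is JSON, a list of rows, each an object with "dp": the shift along the tool's x, y, z in cm, a list of three; "turn": the turn about the tool's z in degrees. A call has 1 to 20 rows; each row shifts and turns the commanded pose from where the row before left it, along the tool's axes as they then stand; what a row does not reach is not made up. A row lasts 1/8 s, in which the tool goes at most 62.5 mm and 10.7 degrees, less where a joint would pass 70% of its speed; a pose out of reach is approached as far as the arm can. A call is refused whole if a number of a shift passes 6.25 or a number of a turn 10.7, either way. A call with a gripper value outside its range is refused whole. OPENING is the gripper's target within -1 to 1 (fully open at 1, half-way at 0, shut at -1), set as the call begins (- or left out, the last holds). The fingers move at their own pace and stop on an object; FORCE is the grip in N (left out, the last holds). Time passes only in rows, so rows that do not move let the fingers close. It gives the time, the measured TCP pose, the force, the opening and the grip force at its end, in the units of the state.
- ctrl.sense(): the state, without advancing time (a new reading comes with each control period).
- viewer.snapshot(name): name is "scene" or "top" or "wrist"; returns a dict with "color" (384x512x3 uint8, red, green, blue), "range_z" (384x512 float32, m along the optical axis (not along the pixel's ray), 0 where there is no reading), "K" (3x3 intrinsics, pixels), "R" (3x3) and "t" (3): a world point X has camera coordinates R X + t. Camera axes: x right, y down, z forward; pixel columns grow to the right and rows downward; lengths in m; the calibration is good to about 2 mm. A picture is of the moment at which its call begins.
- ctrl.job_done(): hands the job in; it is judged then, once.
The state is a dict: "t": time; "q": joint angles; "qvel": joint speeds; "joint_torque": joint torques, N m; "ee_pos": TCP position; "tcp_rot": TCP orientation; "ft_force": force on the tool from outside, world axes, zero at the start; "torque": the same for the moment, N m; "gripper_width": opening from 0.0 (shut) to 1.0 (fully open); "grip_force": force on a finger pad.
Only numpy, scipy, OpenCV 4.12 (cv2) and the standard library are available. Lean on these libraries where they do the work, as an engineer would, in place of code of your own. Each camera call takes 0.05 s, during which the arm holds its last target. There are 200 camera calls.

## Working session

There is one attempt and no reset: what is moved stays moved. The work goes in short steps, Python scripts to look and compute and a shell command to move; the robot and the scene stay as the last step left them, time stands still between calls to the robot, and variables do not carry over. Pictures are saved under pics/ and viewed, at most 11 in all, crops included, and the job is handed in when it is done.

```bash
mkdir -p pics; ls; python3 - <<'E'
from station import ctrl, viewer
import cv2,numpy as np,pickle
s=ctrl.sense();print(s)
for n in("scene","top"):
    d=viewer.snapshot(n);pickle.dump(d,open(n+".pkl","wb"))
    cv2.imwrite(f"pics/{n}0.png",cv2.resize(d["color"][:,:,::-1],(800,600),interpolation=cv2.INTER_CUBIC))
    print(n,d["K"],d["R"],d["t"])
E
```

```text
pics
{'t': 0.0, 'q': array([-1.37162978,  0.33287488, -0.06469281,  1.46095306,  0.02158517,
        1.34992385, -0.0885019 ]), 'qvel': array([ 0.00150187, -0.00086848, -0.00093082,  0.00061403,  0.00029129,
        0.00165356,  0.00069945]), 'joint_torque': array([ 3.89189936e-04, -6.25454092e+01,  4.94465546e-02, -3.91611564e+01,
        1.62970321e-02,  9.93910013e-03, -2.00865986e-05]), 'ee_pos': array([0.13738307, 0.60927056, 0.20140847]), 'tcp_rot': array([-3.14012948e+00,  5.73783538e-05,  2.91983543e+00]), 'ft_force': array([0.96759645, 0.27489242, 0.36570194]), 'torque': array([ 0.08486205,  0.03125139, -0.0222561 ]), 'grip_force': 0.0, 'gripper_width': 1.0012783767298263}
scene [[377.51315386   0.         254.69160546]
 [  0.         377.51315386 191.04661285]
 [  0.           0.           1.        ]] [[ 0.07901928  0.99682599 -0.00969019]
 [ 0.60000966 -0.05532145 -0.79807766]
 [-0.79608063  0.05724931 -0.60247668]] [-0.06803321 -0.28502363  1.43868522]
top [[380.15870508   0.         255.80102436]
 [  0.         380.15870508 190.83884755]
 [  0.           0.           1.        ]] [[ 7.46291897e-02 -9.97210933e-01 -9.16221906e-04]
 [-9.74604818e-01 -7.27428081e-02 -2.11787470e-01]
 [ 2.11130132e-01  1.66984815e-02 -9.77315317e-01]] [-0.01863806  0.58354362  0.92850438]
```

View pics/scene0.png

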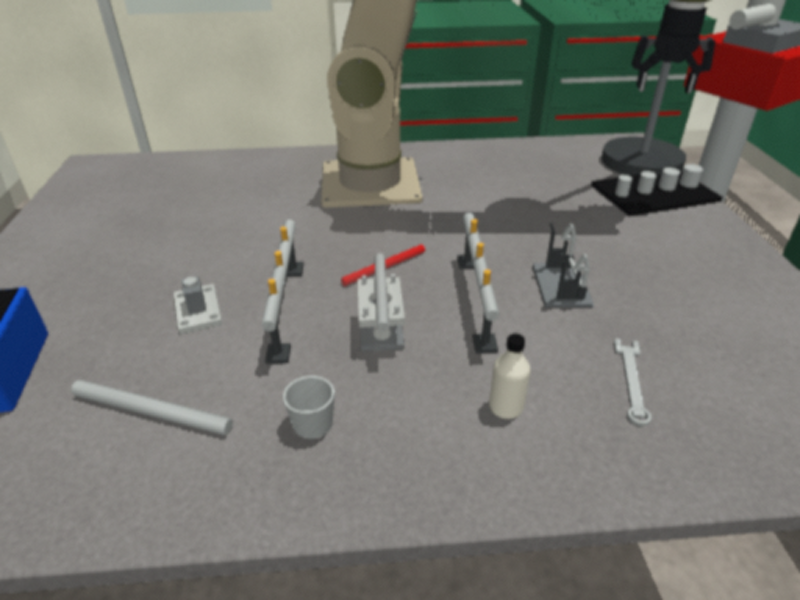

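View pics/top0.png

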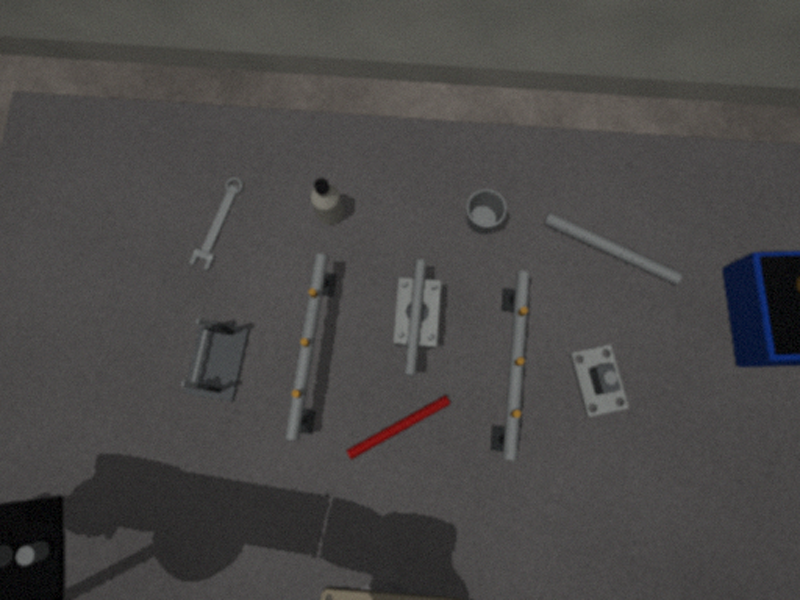

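In the top view there are three rod candidates:
- Steel rod lying across the valve at (417,316).
- Larger steel rod at (612,248).
- Red rod at (400,427).

The one on the valve fits, because it is not red and is the smaller of the two steel ones. I'll confirm with an enlarged crop and measure.

```bash
cat > h.py <<'E'
import numpy as np,cv2,pickle
def cloud(d):
    v,u=np.indices(d["range_z"].shape);z=d["range_z"].astype(float);K=d["K"]
    P=np.dstack([(u-K[0,2])/K[0,0]*z,(v-K[1,2])/K[1,1]*z,z])
    W=(P-d["t"])@d["R"]; W[z==0]=np.nan
    return W
def rect(xy):
    (c,s,a)=cv2.minAreaRect((xy*1000).astype(np.float32)); return np.round(c,1),np.round(s,1),round(a,1)
def line(xy):
    c=xy.mean(0);w,V=np.linalg.eigh(np.cov((xy-c).T));a=V[:,1];p=(xy-c)@a
    return np.round((c+a*(p.max()+p.min())/2)*1000,1),round(np.ptp(p)*1000),round(np.degrees(np.arctan2(a[1],a[0])),2)
E
python3 - <<'E'
from h import *
d=pickle.load(open("top.pkl","rb"));W=cloud(d)
c=d["color"][110:300,110:430,::-1];cv2.imwrite("pics/crop.png",cv2.resize(c,(800,475),interpolation=cv2.INTER_CUBIC))
def reg(u0,u1,v0,v1,z0,z1):
    s=np.array([u0,u1,v0,v1])*.64;u0,u1,v0,v1=s.astype(int)
    w=W[v0:v1,u0:u1].reshape(-1,3);return w[(w[:,2]>z0)&(w[:,2]<z1)]
for n,a,f in [("table",(250,290,50,600,-1,1),None),("flange",(385,450,270,355,.06,.08),rect),("rod",(385,450,250,380,.081,.1),line),("bigrod",(540,690,205,290,.01,.1),line),
 ("pipeL",(280,335,245,445,.075,.1),line),("pipeR",(500,535,265,465,.075,.1),line),
 ("bonplate",(560,640,335,425,.006,.02),rect),("bonblock",(560,640,335,425,.045,.075),rect),("clipbase",(180,250,310,405,.005,.02),rect),("cliphi",(180,250,310,405,.045,.11),rect),("bottle",(300,350,170,230,.02,.2),rect),("cup",(460,512,180,240,.03,.2),rect)]:
    w=reg(*a); print(n,len(w),np.round(np.nanmedian(w,0)*1000), f and f(w[:,:2]), np.round(np.percentile(w[:,2],[5,95])*1000))
E
```

```text
table 8771 [532. 252.   1.] None [-746.    4.]
flange 774 [562. -13.  71.] (array([565.1,  -4.1]), array([ 69.9, 114.4]), 89.5) [68. 74.]
rod 538 [548.  -1.  87.] (array([551.9,  -1.4]), 189, np.float64(178.76)) [82. 91.]
bigrod 811 [ 711. -342.   23.] (array([ 711.8, -341.1]), 254, np.float64(67.92)) [14. 27.]
pipeL 973 [481. 167.  95.] (array([492.7, 166.9]), 299, np.float64(176.96)) [88. 99.]
pipeR 982 [ 477. -164.   95.] (array([ 488.6, -165.1]), 300, np.float64(177.9)) [88. 98.]
bonplate 767 [ 473. -314.   13.] (array([ 475.7, -312. ]), array([143.5, 111. ]), 4.3) [ 9. 16.]
bonblock 240 [ 478. -319.   59.] (array([ 478.4, -321.6]), array([45.8, 31.3]), 17.7) [51. 68.]
clipbase 1258 [461. 327.  11.] (array([470. , 338.6]), array([161.1, 118.5]), 8.6) [ 7. 14.]
cliphi 177 [510. 336.  82.] (array([464.6, 330.6]), array([ 46.9, 109. ]), 85.8) [ 49. 104.]
bottle 420 [737. 161.  88.] (array([744.4, 165.3]), array([43.4, 49.3]), 15.8) [ 30. 132.]
cup 294 [ 770. -113.   55.] (array([ 755.5, -110.5]), array([67.5, 67.9]), 2.1) [33. 63.]
```

View pics/crop.png

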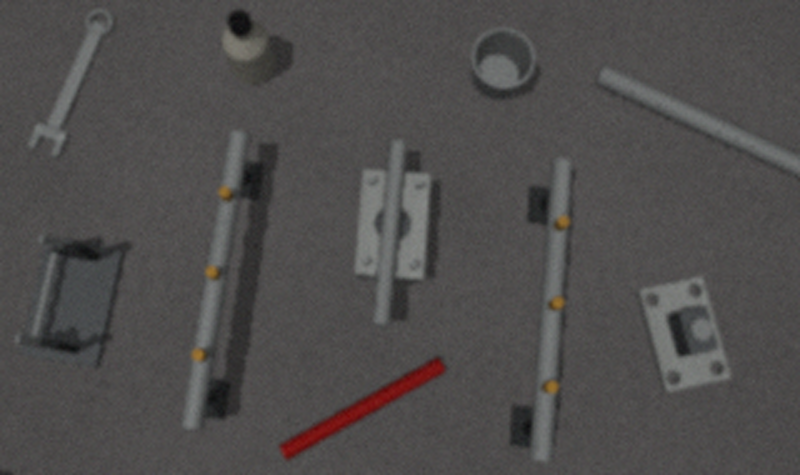

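The crop confirms it: the rod meant is the bare steel one across the valve at crop (390,230). The longer one at (700,120) and the red one at (360,410) are decoys. The clip's latch bar is at (45,295), on the world +y side. I'll move towards the clip for a close look.

```bash
python3 -m creep '[{"dp":[0,0,0],"turn":-6},{"dp":[0,0,0],"turn":-5.5},{"dp":[-3.4,-3.1,-0.8],"turn":0},{"dp":[-3.4,-3.1,-0.8],"turn":0},{"dp":[-3.4,-3.1,-0.8],"turn":0},{"dp":[-3.4,-3.1,-0.8],"turn":0},{"dp":[-3.4,-3.1,-0.8],"turn":0},{"dp":[-3.4,-3.1,-0.8],"turn":0},{"dp":[-3.4,-3.1,-0.8],"turn":0},{"dp":[-3.4,-3.1,-0.8],"turn":0},{"dp":[0,0,0],"turn":0},{"dp":[0,0,0],"turn":0}]' 1
python3 - <<'E'
from station import ctrl, viewer
from h import *
print(ctrl.sense()["ee_pos"],ctrl.sense()["tcp_rot"])
d=viewer.snapshot("wrist");pickle.dump(d,open("w1.pkl","wb"))
print("cam",-d["R"].T@d["t"],d["R"][2],d["range_z"].max(),(d["range_z"]==0).mean())
cv2.imwrite("pics/w1.png",cv2.resize(d["color"][:,:,::-1],(800,600)))
E
```

```text
t: 1.6
ee_pos: [0.4037, 0.3563, 0.2658]
tcp_rot: [-3.141, -0.001, 3.121]
ft_force: [-0.6, 0.5, 0.3]
gripper_width: 0.998
grip_force: 0.0
[0.40368492 0.35632273 0.26582381] [-3.14145297e+00 -6.98796551e-04  3.12069247e+00]
cam [0.32493207 0.35832239 0.43774186] [ 0.3110704  -0.0079237  -0.95035384] 1.4882472 0.003936767578125
```

View pics/w1.png

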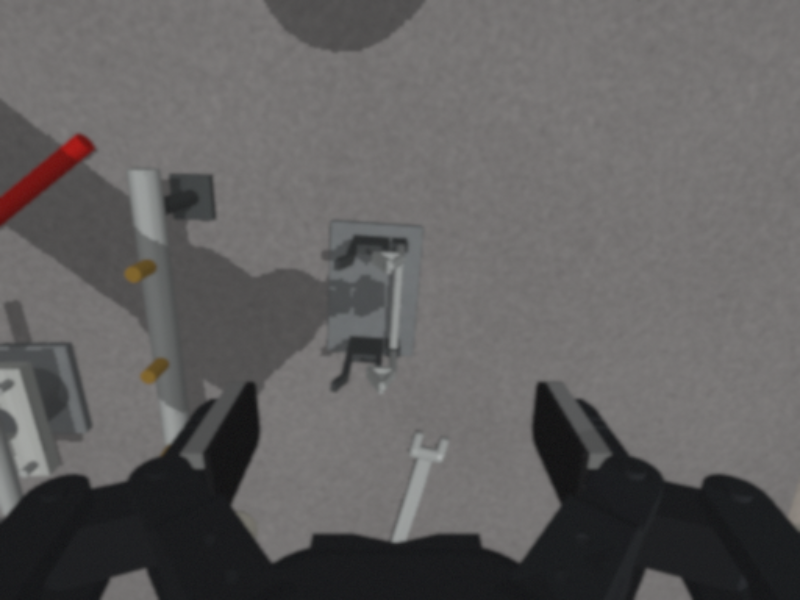

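The wrist view shows the clip base with corners at about (330,220), (423,225), (413,357) and (326,352). The tall prongs are on the left (-y), and the latch bar at (397,305) is on the +y side. Next I'll fit the pose.

```bash
cat >> h.py <<'E'
def px2w(d,uv,z):
    uv=np.atleast_2d(np.array(uv,float)); r=np.c_[(uv-d["K"][:2,2])/[d["K"][0,0],d["K"][1,1]],np.ones(len(uv))]@d["R"]
    c=-d["R"].T@d["t"]; return c+r*((z-c[2])/r[:,2])[:,None]
def w2px(d,X):
    P=np.atleast_2d(X)@d["R"].T+d["t"]; return P[:,:2]/P[:,2:]*[d["K"][0,0],d["K"][1,1]]+d["K"][:2,2]
def frame(x,y,yaw,pts):
    c,s=np.cos(yaw),np.sin(yaw);p=np.array(pts,float);return np.c_[x+c*p[:,0]-s*p[:,1],y+s*p[:,0]+c*p[:,1],p[:,2]]
E
python3 - <<'E'
from h import *
d=pickle.load(open("w1.pkl","rb"));W=cloud(d)
c=px2w(d,np.array([[330,220],[423,225],[413,357],[326,352]])*.64,.010);print(np.round(c*1000,1),np.round(c.mean(0)*1000,1))
w=W[130:255,195:285].reshape(-1,3)
for z0,z1 in[(.006,.014),(.02,.035),(.035,.05),(.05,.06),(.06,.08),(.08,.12)]:
    a=w[(w[:,2]>z0)&(w[:,2]<z1)];print(z0,len(a),rect(a[:,:2]),np.round(a.mean(0)*1000,1))
# bar height between forks
b=W[int(285*.64):int(330*.64),int(388*.64):int(404*.64)].reshape(-1,3);b=b[b[:,2]>.02];print("bar",len(b),np.round(np.percentile(b,[5,50,95],axis=0)*1000,1))
t=pickle.load(open("top.pkl","rb"));cc=px2w(t,np.array([[45,238],[127,247],[98,365]])/2.5+110,.010);print(np.round(cc*1000))
E
```

```text
[[396.2 297.4  10. ]
 [402.5 381.1  10. ]
 [533.8 370.8  10. ]
 [526.6 285.1  10. ]] [464.8 333.6  10. ]
0.006 3503 (array([464.6, 334. ]), array([ 85.1, 129.7]), 84.9) [461.7 332.4  10.1]
0.02 507 (array([464.9, 338.2]), array([ 49.1, 108. ]), 85.1) [471.7 347.5  31.1]
0.035 309 (array([465.3, 337.4]), array([ 47.7, 108.7]), 85.0) [470.4 336.6  42.7]
0.05 185 (array([464.9, 336.5]), array([ 45.4, 108.3]), 85.0) [465.3 332.9  52.8]
0.06 274 (array([464.8, 336.4]), array([ 45.4, 109.6]), 85.0) [471.9 339.6  73.1]
0.08 513 (array([464.7, 332.5]), array([ 50.8, 110.1]), 85.2) [462.7 332.4  93.9]
bar 163 [[452.4 351.5  31.1]
 [471.3 355.7  33.5]
 [491.3 359.2  35.2]]
[[529. 370.  10.]
 [526. 280.  10.]
 [397. 294.  10.]]
```

```bash
python3 -m creep '[{"dp":[-1.3,-4.4,0],"turn":0},{"dp":[-1.3,-4.4,0],"turn":0},{"dp":[-1.3,-4.4,0],"turn":0},{"dp":[-1.3,-4.4,0],"turn":0},{"dp":[-1.3,-4.4,0],"turn":0},{"dp":[-1.3,-4.4,0],"turn":0},{"dp":[-1.3,-4.4,0],"turn":0},{"dp":[-1.3,-4.4,0],"turn":0},{"dp":[0,0,0],"turn":0},{"dp":[0,0,0],"turn":0}]' 0.2 >/dev/null
cat > look.py <<'E'
from station import ctrl, viewer
from h import *
import sys
s=ctrl.sense();print(s["t"],np.round(s["ee_pos"],4),np.round(s["tcp_rot"],4),np.round(s["ft_force"],1),round(s["gripper_width"],3),s["grip_force"])
d=viewer.snapshot("wrist");pickle.dump(d,open(sys.argv[1]+".pkl","wb"));W=cloud(d).reshape(-1,3)
def box(x0,x1,y0,y1,z0,z1):
    m=(W[:,0]>x0)&(W[:,0]<x1)&(W[:,1]>y0)&(W[:,1]<y1)&(W[:,2]>z0)&(W[:,2]<z1);return W[m]
E
python3 - <<'E'
import sys;sys.argv=["","w2"]
from look import *
a=box(.48,.65,-.06,.06,.066,.074);print("flange",len(a),rect(a[:,:2]),np.round(a.mean(0)*1000,1))
a=box(.40,.68,-.06,.06,.0785,.1);
b=a[abs(a[:,1])<.014];print("rod",line(b[:,:2]),np.round(b[:,2].max()*1000,1))
cv2.imwrite("pics/w2.png",cv2.resize(d["color"][:,:,::-1],(800,600)))
E
```

```text
2.9 [0.5005 0.0036 0.2659] [ 3.1412e+00 -7.0000e-04  3.1226e+00] [-0.4  0.3  0.4] 0.598 0.0
flange 2818 (array([563.1,  -4.3]), array([ 70.1, 110.8]), 89.9) [559.5  -5.   70.1]
rod (array([552.2,  -1.4]), 190, np.float64(178.64)) 89.9
```

View pics/w2.png

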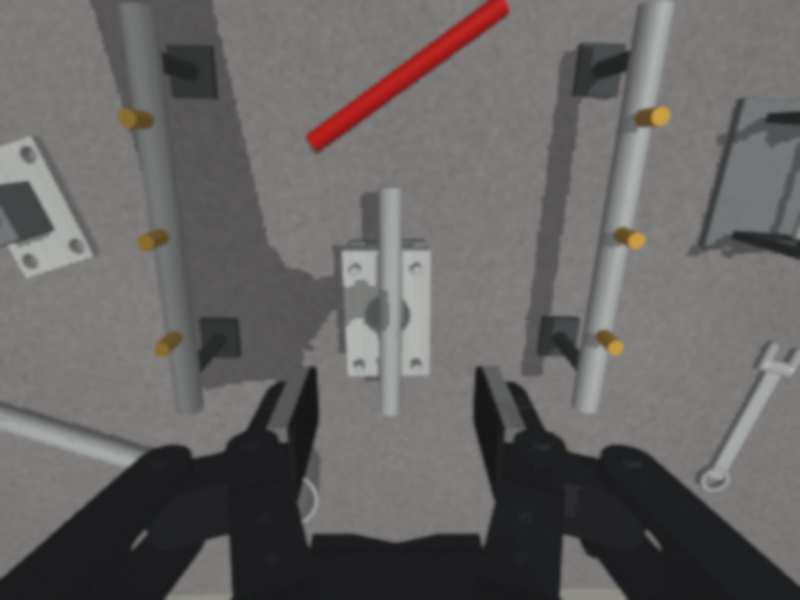

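The wrist view shows the rod from (390,190) to (390,415) across the flange, which spans (345–430, 250–375). The path down is clear. I'll descend over the rod's centre.

```bash
python3 -m creep '[{"dp":[-2.6,-0.2,0],"turn":0},{"dp":[-2.58,-0.2,0],"turn":0},{"dp":[0,0,3],"turn":0.3},{"dp":[0,0,4],"turn":0},{"dp":[0,0,4],"turn":0},{"dp":[0,0,3],"turn":0},{"dp":[0,0,2],"turn":0},{"dp":[0,0,0.6],"turn":0},{"dp":[0,0,0],"turn":0},{"dp":[0,0,0],"turn":0},{"dp":[0,0,0],"turn":0}]' 0
```

```text
t: 4.32
ee_pos: [0.5529, -0.003, 0.1009]
tcp_rot: [3.141, 0.001, 3.115]
ft_force: [-0.2, -0.1, 0.0]
gripper_width: 0.496
grip_force: 0.0
```

```bash
python3 -m creep '[{"dp":[0.05,0.15,1],"turn":0},{"dp":[0,0,1],"turn":0},{"dp":[0,0,0.6],"turn":0},{"dp":[0,0,0.25],"turn":0},{"dp":[0,0,0],"turn":0},{"dp":[0,0,0],"turn":0}]'; python3 -m creep '[{"dp":[0,0,0],"turn":0},{"dp":[0,0,0],"turn":0},{"dp":[0,0,0],"turn":0},{"dp":[0,0,0],"turn":0},{"dp":[0,0,0],"turn":0},{"dp":[0,0,0],"turn":0},{"dp":[0,0,0],"turn":0},{"dp":[0,0,0],"turn":0}]' -1 70
```

```text
t: 5.08
ee_pos: [0.5522, -0.0017, 0.0719]
tcp_rot: [3.141, 0.0, 3.115]
ft_force: [1.3, -0.2, -0.3]
gripper_width: 0.502
grip_force: 0.0
t: 6.08
ee_pos: [0.552, -0.0016, 0.0717]
tcp_rot: [3.142, -0.0, 3.115]
ft_force: [-0.3, -0.4, -0.0]
gripper_width: 0.004
grip_force: 0.0
```

The gripper closed fully with nothing in it, so I'll look.

```bash
python3 - <<'E'
import sys;sys.argv=["","w3"]
from look import *
b=box(.40,.70,-.05,.05,.0765,.12);print("rod",line(b[:,:2]),np.round(np.percentile(b,[5,50,95],axis=0)*1000,1))
cv2.imwrite("pics/w3.png",cv2.resize(d["color"][:,:,::-1],(800,600)))
E
```

```text
6.075 [ 0.552  -0.0016  0.0717] [ 3.1415 -0.      3.1153] [-0.3 -0.4 -0. ] 0.004 0.0
rod (array([545.6,  -1.5]), 176, np.float64(178.67)) [[462.2  -9.7  81.2]
 [510.6  -0.7  86.9]
 [552.6   8.6 113.9]]
```

View pics/w3.png

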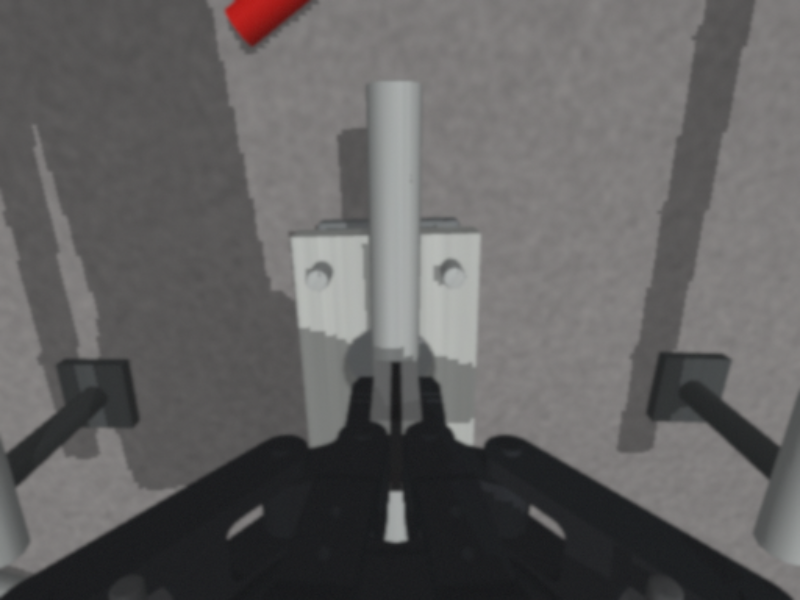

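```bash
python3 - <<'E'
from h import *
d=pickle.load(open("w3.pkl","rb"));W=cloud(d)
for v in (320,335,345,355,365,380,400,420):
    print(v,[tuple(np.round(W[int(v*.64),int(u*.64)]*1000).astype(int)) for u in (355,368,378,386,396,404,412,422,436)])
E
```

```text
320 [(np.int64(541), np.int64(-17), np.int64(70)), (np.int64(541), np.int64(-12), np.int64(70)), (np.int64(535), np.int64(-8), np.int64(85)), (np.int64(535), np.int64(-4), np.int64(87)), (np.int64(534), np.int64(-1), np.int64(89)), (np.int64(534), np.int64(2), np.int64(88)), (np.int64(535), np.int64(4), np.int64(85)), (np.int64(542), np.int64(9), np.int64(70)), (np.int64(542), np.int64(15), np.int64(70))]
335 [(np.int64(548), np.int64(-18), np.int64(69)), (np.int64(554), np.int64(-14), np.int64(55)), (np.int64(542), np.int64(-8), np.int64(84)), (np.int64(540), np.int64(-5), np.int64(88)), (np.int64(540), np.int64(-1), np.int64(88)), (np.int64(540), np.int64(2), np.int64(88)), (np.int64(541), np.int64(4), np.int64(86)), (np.int64(548), np.int64(9), np.int64(70)), (np.int64(548), np.int64(15), np.int64(70))]
345 [(np.int64(558), np.int64(-19), np.int64(56)), (np.int64(558), np.int64(-14), np.int64(56)), (np.int64(545), np.int64(-8), np.int64(84)), (np.int64(544), np.int64(-5), np.int64(87)), (np.int64(544), np.int64(-1), np.int64(88)), (np.int64(544), np.int64(1), np.int64(87)), (np.in
[... 1504 characters left out ...]
t64(129)), (np.int64(542), np.int64(-4), np.int64(129)), (np.int64(543), np.int64(-1), np.int64(128)), (np.int64(542), np.int64(1), np.int64(128)), (np.int64(542), np.int64(3), np.int64(129)), (np.int64(547), np.int64(6), np.int64(122)), (np.int64(546), np.int64(10), np.int64(123))]
420 [(np.int64(546), np.int64(-12), np.int64(131)), (np.int64(546), np.int64(-9), np.int64(132)), (np.int64(542), np.int64(-6), np.int64(138)), (np.int64(543), np.int64(-4), np.int64(137)), (np.int64(542), np.int64(-1), np.int64(138)), (np.int64(542), np.int64(1), np.int64(138)), (np.int64(543), np.int64(3), np.int64(137)), (np.int64(547), np.int64(6), np.int64(130)), (np.int64(546), np.int64(10), np.int64(132))]
```

```bash
python3 - <<'E'
from h import *
for n,tz,tx,vs in(("w1",.2658,.4037,range(215,330,8)),("w2",.2659,.5005,range(215,330,8))):
    d=pickle.load(open(n+".pkl","rb"));W=cloud(d)
    m=(W[:,:,2]>tz-.005)&(W[:,:,2]<tz+.06);p=W[m]
    v,u=np.nonzero(m);print(n,"lowest gripper pts rel TCP",np.round((np.percentile(p[:,2],[.2,1,3,10])-tz)*1000,1))
    k=np.argsort(p[:,2])[:400:50];print(np.c_[u[k],v[k]].tolist(),np.round((p[k]-[tx,0,tz])*1000).tolist())
E
```

```text
w1 lowest gripper pts rel TCP [42.2 43.1 43.7 46. ]
[[341, 265], [341, 270], [165, 267], [342, 279], [354, 244], [161, 247], [345, 266], [355, 245]] [[5.0, 400.0, 42.0], [7.0, 399.0, 44.0], [3.0, 314.0, 45.0], [11.0, 399.0, 46.0], [-9.0, 403.0, 46.0], [-9.0, 314.0, 47.0], [2.0, 400.0, 47.0], [-9.0, 403.0, 48.0]]
w2 lowest gripper pts rel TCP [32.6 33.7 35.2 38.5]
[[304, 237], [204, 257], [202, 242], [306, 236], [305, 251], [202, 258], [329, 245], [201, 247]] [[-5.0, 30.0, 32.0], [4.0, -22.0, 35.0], [-6.0, -22.0, 36.0], [-9.0, 30.0, 37.0], [-1.0, 29.0, 38.0], [2.0, -22.0, 39.0], [-5.0, 41.0, 40.0], [-5.0, -21.0, 40.0]]
```

The finger ends sit about 29 mm short of the reported TCP: +42 mm when open and about +29 mm when shut, measured in three views. That explains the miss, so I'll correct for it. I'll open, go down to TCP z≈0.042 and grip.

```bash
python3 -m creep '[{"dp":[0,0,0],"turn":0},{"dp":[0,0,0],"turn":0},{"dp":[0,0,0],"turn":0},{"dp":[0,0,0],"turn":0},{"dp":[0,0,1],"turn":0},{"dp":[0,0,1],"turn":0},{"dp":[0,0,0.6],"turn":0},{"dp":[0,0,0.35],"turn":0},{"dp":[0,0,0],"turn":0},{"dp":[0,0,0],"turn":0}]' 0; python3 -m creep '[{"dp":[0,0,0],"turn":0},{"dp":[0,0,0],"turn":0},{"dp":[0,0,0],"turn":0},{"dp":[0,0,0],"turn":0},{"dp":[0,0,0],"turn":0},{"dp":[0,0,0],"turn":0},{"dp":[0,0,0],"turn":0}]' -1 70
```

```text
t: 7.38
ee_pos: [0.5522, -0.0016, 0.0424]
tcp_rot: [3.141, 0.0, 3.115]
ft_force: [0.1, 0.2, -0.2]
gripper_width: 0.501
grip_force: 0.0
t: 8.25
ee_pos: [0.5523, -0.0015, 0.0427]
tcp_rot: [3.141, 0.001, 3.115]
ft_force: [-1.9, 0.3, 5.5]
gripper_width: 0.182
grip_force: 68.3
```

```bash
python3 -m creep '[{"dp":[0,0,-1],"turn":0},{"dp":[0,0,-2],"turn":0},{"dp":[0,0,-3],"turn":0},{"dp":[0,0,-3],"turn":0},{"dp":[0,0,-2],"turn":0},{"dp":[0,0,-1],"turn":0},{"dp":[0,0,0],"turn":0}]'; python3 -m creep '[{"dp":[0.5,1.7,0],"turn":0},{"dp":[0.96,3.3,0],"turn":0},{"dp":[0.96,3.3,0],"turn":0},{"dp":[0.96,3.3,0],"turn":0},{"dp":[0.96,3.3,0],"turn":0},{"dp":[0.96,3.3,0],"turn":0},{"dp":[0.96,3.3,0],"turn":0},{"dp":[0.96,3.3,0],"turn":0},{"dp":[0.96,3.3,0],"turn":0},{"dp":[0.96,3.3,0],"turn":0},{"dp":[0.5,1.7,0],"turn":0},{"dp":[0,0,0],"turn":1.75},{"dp":[0,0,0],"turn":1.75},{"dp":[0,0,0],"turn":0},{"dp":[0,0,0],"turn":0}]'; python3 - <<'E'
import sys;sys.argv=["","w4"]
from look import *
c=s["ee_pos"];b=box(.34,.60,c[1]-.03,c[1]+.03,c[2]+.022,c[2]+.07);b=b[b[:,0]<c[0]-.02];print("rod part",line(b[:,:2]),np.round(np.percentile(b,[1,5,50,95],axis=0)*1000,1))
for x in(.38,.40,.42,.44): q=b[abs(b[:,0]-x)<.006];print(x,len(q),np.round([np.median(q[:,1]),np.percentile(q[:,2],97)],4))
a=box(.38,.55,.27,.40,.006,.014);print("base",rect(a[:,:2]))
cv2.imwrite("pics/w4.png",cv2.resize(d["color"][:,:,::-1],(800,600)))
E
```

```text
t: 9.12
ee_pos: [0.5521, -0.0016, 0.1624]
tcp_rot: [3.141, 0.001, 3.115]
ft_force: [-0.5, 0.4, -3.5]
gripper_width: 0.174
grip_force: 68.5
t: 11.0
ee_pos: [0.4647, 0.331, 0.1623]
tcp_rot: [3.141, 0.0, 3.053]
ft_force: [1.1, 0.3, -2.5]
gripper_width: 0.181
grip_force: 68.6
11.0 [0.4647 0.331  0.1623] [3.1415e+00 1.0000e-04 3.0532e+00] [ 1.1  0.3 -2.5] 0.181 68.58243584632874
rod part (array([407.9, 336.3]), 75, np.float64(175.0)) [[371.1 326.  199.1]
 [373.4 328.1 200.9]
 [402.7 336.6 206.3]
 [440.  345.1 208. ]]
0.38 1403 [0.3388 0.2083]
0.4 1209 [0.337  0.2082]
0.42 1049 [0.3353 0.2083]
0.44 830 [0.3337 0.2082]
base (array([464.9, 334.1]), array([ 85.3, 129. ]), 84.9)
```

View pics/w4.png

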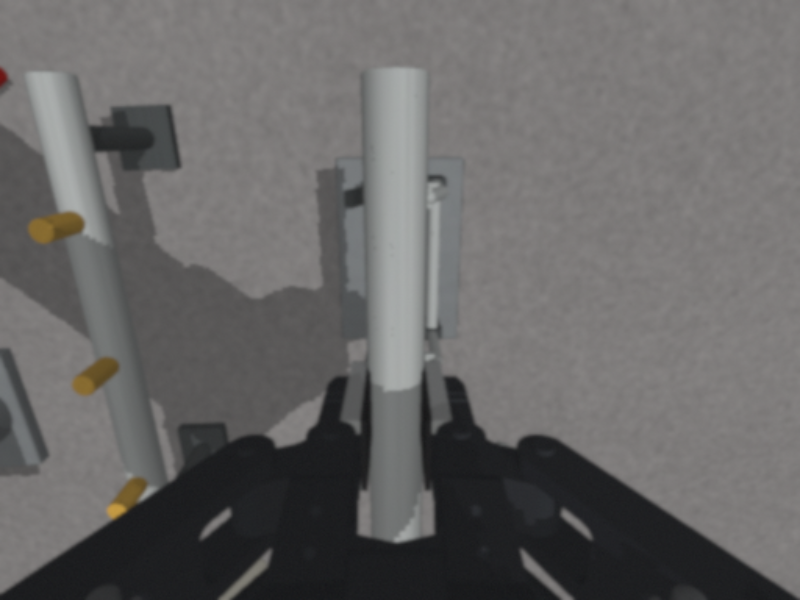

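The rod is held level over the clip. Its end is at (395,70), it is parallel to the base, and it is 2.5 mm off towards -y. I'll correct that and descend.

```bash
python3 -m creep '[{"dp":[0.02,0.25,0],"turn":0},{"dp":[0,0,1.5],"turn":0},{"dp":[0,0,3],"turn":0},{"dp":[0,0,2.5],"turn":0},{"dp":[0,0,1],"turn":0},{"dp":[0,0,0.9],"turn":0},{"dp":[0,0,0],"turn":0},{"dp":[0,0,0],"turn":0}]' - 100;  python3 - <<'E'
import sys;sys.argv=["","w5"]
from look import *
b=box(.34,.43,.3,.37,s["ee_pos"][2]+.03,s["ee_pos"][2]+.06);print(line(b[:,:2]),np.round(np.percentile(b[:,2],98),4))
E
```

```text
t: 12.05
ee_pos: [0.4648, 0.3346, 0.074]
tcp_rot: [3.141, 0.001, 3.054]
ft_force: [-0.2, -0.0, -2.1]
gripper_width: 0.167
grip_force: 98.6
12.05 [0.4648 0.3346 0.074 ] [3.1406e+00 8.0000e-04 3.0542e+00] [-0.2 -0.  -2.1] 0.167 98.55935454368591
(array([400.5, 340. ]), 61, np.float64(173.64)) 0.1198
```

```bash
python3 -m creep '[{"dp":[0,-0.1,0.5],"turn":0},{"dp":[0,0,0.5],"turn":0},{"dp":[0,0,0.4],"turn":0},{"dp":[0,0,0.2],"turn":0},{"dp":[0,0,0],"turn":0},{"dp":[0,0,0],"turn":0}]';  python3 -m creep '[{"dp":[0,0,0.4],"turn":0},{"dp":[0,0,0.4],"turn":0},{"dp":[0,0,0],"turn":0},{"dp":[0,0,0],"turn":0}]'
```

```text
t: 12.85
ee_pos: [0.4645, 0.3325, 0.0571]
tcp_rot: [-3.141, -0.0, 3.053]
ft_force: [0.4, -4.5, 0.2]
gripper_width: 0.167
grip_force: 99.2
t: 13.35
ee_pos: [0.4654, 0.3322, 0.05]
tcp_rot: [-3.141, 0.001, 3.053]
ft_force: [0.2, -8.4, 7.0]
gripper_width: 0.169
grip_force: 100.1
```

```bash
python3 -m creep '[{"dp":[0,0,0.4],"turn":0},{"dp":[0,0,0.4],"turn":0},{"dp":[0,0,0.4],"turn":0},{"dp":[0,0,0],"turn":0},{"dp":[0,0,0],"turn":0}]';  python3 -m creep '[{"dp":[0,0,0.4],"turn":0},{"dp":[0,0,0.4],"turn":0},{"dp":[0,0,0.4],"turn":0},{"dp":[0,0,0],"turn":0},{"dp":[0,0,0],"turn":0}]'
```

```text
t: 13.98
ee_pos: [0.4646, 0.3315, 0.0364]
tcp_rot: [-3.139, -0.0, 3.053]
ft_force: [2.4, -7.0, -5.1]
gripper_width: 0.167
grip_force: 98.7
t: 14.6
ee_pos: [0.4643, 0.3312, 0.0243]
tcp_rot: [-3.139, -0.001, 3.053]
ft_force: [0.5, -7.9, -4.2]
gripper_width: 0.164
grip_force: 99.0
```

```bash
python3 -m creep '[{"dp":[0,0,0.2],"turn":0},{"dp":[0,0,0.15],"turn":0},{"dp":[0,0,0],"turn":0},{"dp":[0,0,0],"turn":0},{"dp":[0,0,0],"turn":0}]'; python3 - <<'E'
import sys;sys.argv=["","w6"]
from look import *
b=box(.36,.405,.33,.35,.03,.09);print(line(b[:,:2]),np.round(np.percentile(b[:,2],[50,98]),4))
from h import *
d=viewer.snapshot("scene");pickle.dump(d,open("s2.pkl","wb"))
c=w2px(d,[.465,.333,.06])[0].astype(int);print(c)
i=d["color"][c[1]-70:c[1]+50,c[0]-80:c[0]+80,::-1];cv2.imwrite("pics/s2.png",cv2.resize(i,(800,600),interpolation=cv2.INTER_CUBIC))
E
```

```text
t: 15.22
ee_pos: [0.4644, 0.3314, 0.0226]
tcp_rot: [-3.14, -0.001, 3.053]
ft_force: [-5.9, -13.7, 15.4]
gripper_width: 0.168
grip_force: 101.6
15.225 [0.4644 0.3314 0.0226] [-3.1395e+00 -7.0000e-04  3.0528e+00] [ -5.9 -13.7  15.4] 0.168 101.55637621879578
(array([387.7, 338.6]), 36, np.float64(176.37)) [0.0666 0.0687]
[362 165]
```

View pics/s2.png

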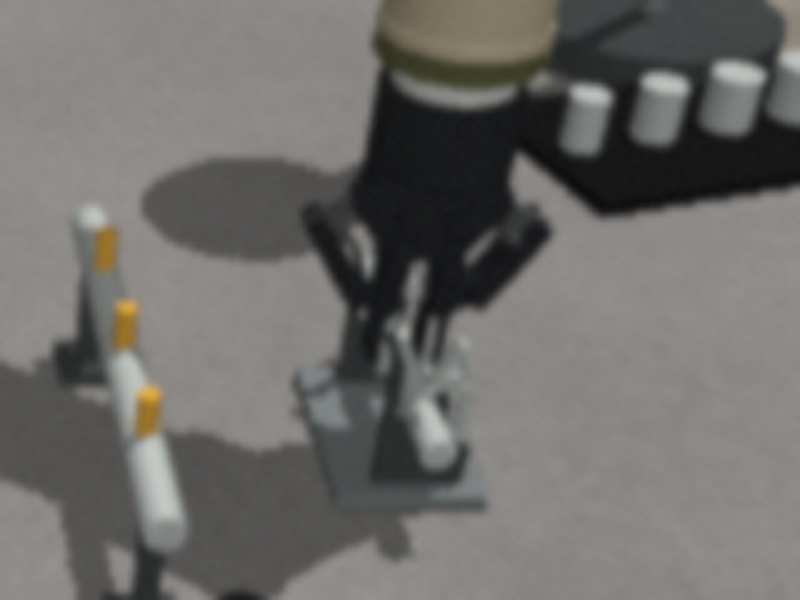

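The scene crop shows the rod seated in the fork slot, with its end at (435,445), and the wrist depth puts its top at 68 mm, so it is home. I'll release it gently and rise.

```bash
python3 -m creep '[{"dp":[0,0,0],"turn":0},{"dp":[0,0,0],"turn":0},{"dp":[0,0,0],"turn":0},{"dp":[0,0,0],"turn":0}]' -0.3;  python3 -m creep '[{"dp":[0,0,-0.3],"turn":0},{"dp":[0,0,-1],"turn":0},{"dp":[0,0,-2],"turn":0},{"dp":[0,0,-4],"turn":0},{"dp":[0,0,-4],"turn":0},{"dp":[0,0,-4],"turn":0},{"dp":[0,0,-4],"turn":0},{"dp":[3,0,-2],"turn":0},{"dp":[3,0,0],"turn":0},{"dp":[0,0,0],"turn":0}]'; python3 - <<'E'
import sys;sys.argv=["","w7"]
from look import *
for n,b in(("rod1",box(.37,.405,.325,.355,.04,.09)),("rodmid",box(.43,.50,.32,.347,.04,.09)),):print(n,line(b[:,:2]),np.round(np.percentile(b[:,2],[50,98]),4))
b=box(.36,.57,.31,.36,.058,.0695);print("rod",line(b[:,:2]))
# noses in clip frame
c,si=np.cos(np.radians(-5.05)),np.sin(np.radians(-5.05))
for zz in(.072,.08,.09):
  q=box(.38,.55,.28,.40,zz,zz+.006)[:,:2]-[.4648,.3339];lx=q[:,0]*c+q[:,1]*si;ly=-q[:,0]*si+q[:,1]*c;print(zz,np.round(np.sort(ly[ly>-.004])[::8]*1000,0))
i=d["color"];u=w2px(d,[.465,.334,.06])[0].astype(int);i=i[max(0,u[1]-96):u[1]+96,max(0,u[0]-128):u[0]+128,::-1];cv2.imwrite("pics/w7.png",cv2.resize(i,(800,600),interpolation=cv2.INTER_CUBIC))
E
```

```text
t: 15.82
ee_pos: [0.4642, 0.3337, 0.0217]
tcp_rot: [3.141, 0.0, 3.055]
ft_force: [0.2, 0.1, -0.1]
gripper_width: 0.347
grip_force: 0.0
t: 17.08
ee_pos: [0.4029, 0.3394, 0.236]
tcp_rot: [3.14, 0.0, 3.057]
ft_force: [1.2, -0.6, -0.0]
gripper_width: 0.349
grip_force: 0.0
17.075 [0.4029 0.3394 0.236 ] [3.1396e+00 2.0000e-04 3.0569e+00] [ 1.2 -0.6 -0. ] 0.349 0.0
rod1 (array([387.9, 338.1]), 36, np.float64(172.48)) [0.0664 0.069 ]
rodmid (array([465. , 331.5]), 71, np.float64(174.02)) [0.0667 0.069 ]
rod (array([464.7, 331.3]), 190, np.float64(175.07))
0.072 [ 0.  1.  1.  4.  7.  8.  9. 10. 12. 12. 13. 14. 14. 15. 15. 17. 17. 18.
 19. 20. 23. 25.]
0.08 [ 2.  3.  4.  4.  4.  5. 16. 20. 21. 22.]
0.09 [ 6.  7.  8.  8.  9.  9. 10. 13. 17. 18. 20.]
```

View pics/w7.png

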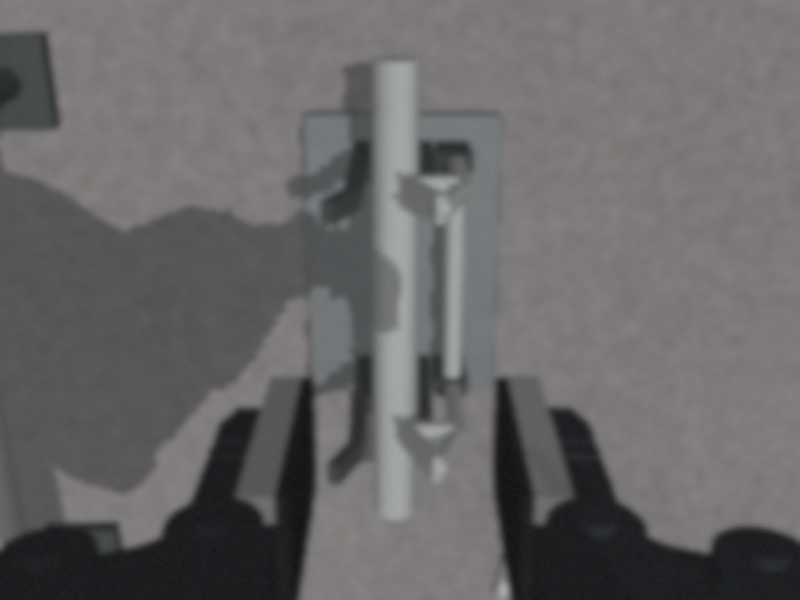

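The rod lies home with its top at 69 mm, level and centred, and both latch noses, at (412,185) and (410,425), have closed over it. Now to the bonnet.

```bash
python3 -m creep '[{"dp":[-1.35,-4,0],"turn":0},{"dp":[-1.35,-4,0],"turn":0},{"dp":[-1.35,-4,0],"turn":0},{"dp":[-1.35,-4,0],"turn":0},{"dp":[-1.35,-4,0],"turn":0},{"dp":[-1.35,-4,0],"turn":0},{"dp":[-1.35,-4,0],"turn":0},{"dp":[-1.35,-4,0],"turn":0},{"dp":[0.27,-4.2,0],"turn":0},{"dp":[0.27,-4.2,0],"turn":0},{"dp":[0.27,-4.2,0],"turn":0},{"dp":[0.27,-4.2,0],"turn":0},{"dp":[0.27,-4.2,0],"turn":0},{"dp":[0.27,-4.2,0],"turn":0},{"dp":[0.27,-4.2,0],"turn":0},{"dp":[0.27,-4.2,0],"turn":0},{"dp":[0,0,0],"turn":0},{"dp":[0,0,0],"turn":0}]' 1; python3 - <<'E'
import sys;sys.argv=["","w8"]
from look import *
b=box(.38,.58,-.42,-.22,.008,.016);print("plate",len(b),rect(b[:,:2]))
b=box(.38,.58,-.42,-.22,.053,.0595);print("block",len(b),rect(b[:,:2]))
b=box(.38,.58,-.42,-.22,.062,.07);print("stub",len(b),rect(b[:,:2]))
E
```

```text
t: 19.38
ee_pos: [0.4332, -0.3228, 0.2347]
tcp_rot: [-3.141, -0.001, 3.053]
ft_force: [0.2, -0.2, 0.3]
gripper_width: 1.002
grip_force: 0.0
19.375 [ 0.4332 -0.3228  0.2347] [-3.1412e+00 -5.0000e-04  3.0534e+00] [ 0.2 -0.2  0.3] 1.002 0.0
plate 2635 (array([ 478.7, -322.7]), array([110.5,  70.2]), 16.2)
block 607 (array([ 478.4, -322.6]), array([46.1, 29.9]), 15.9)
stub 261 (array([ 478.5, -322.8]), array([20.3, 21.4]), 84.7)
```

```bash
python3 -m creep '[{"dp":[0,0,0],"turn":-7},{"dp":[0,0,0],"turn":-7},{"dp":[0,0,0],"turn":-7.15},{"dp":[-2.2,-0.6,0],"turn":0},{"dp":[-2.16,-0.65,0],"turn":0},{"dp":[0,0,3],"turn":0},{"dp":[0,0,4],"turn":0},{"dp":[0,0,4],"turn":0},{"dp":[0,0,3],"turn":0},{"dp":[0,0,2],"turn":0},{"dp":[0,0,0],"turn":0},{"dp":[0,0,0],"turn":0}]' 0.2; python3 - <<'E'
import sys;sys.argv=["","w9"]
from look import *
b=box(.38,.58,-.42,-.22,.008,.016);print("plate",len(b),rect(b[:,:2]))
b=box(.38,.58,-.42,-.22,.05,.0595);print("block",len(b),rect(b[:,:2]))
E
```

```text
t: 20.92
ee_pos: [0.4794, -0.3222, 0.0757]
tcp_rot: [-3.141, 0.001, -2.859]
ft_force: [0.3, 0.1, 0.3]
gripper_width: 0.601
grip_force: 0.0
20.925 [ 0.4794 -0.3222  0.0757] [-3.141e+00  1.100e-03 -2.859e+00] [0.3 0.1 0.3] 0.601 0.0
plate 7088 (array([ 478.7, -322.6]), array([110.8,  70.2]), 16.1)
block 1945 (array([ 478.1, -322.7]), array([46. , 30.1]), 16.3)
```

```bash
python3 -m creep '[{"dp":[0,-0.05,2],"turn":0},{"dp":[0,0,2.5],"turn":0},{"dp":[0,0,2],"turn":0},{"dp":[0,0,1],"turn":0},{"dp":[0,0,0.6],"turn":0},{"dp":[0,0,0.3],"turn":0},{"dp":[0,0,0],"turn":0},{"dp":[0,0,0],"turn":0}]'; python3 -m creep '[{"dp":[0,0,0],"turn":0},{"dp":[0,0,0],"turn":0},{"dp":[0,0,0],"turn":0},{"dp":[0,0,0],"turn":0},{"dp":[0,0,0],"turn":0},{"dp":[0,0,0],"turn":0}]' -1 90
```

```text
t: 21.98
ee_pos: [0.4791, -0.323, -0.0089]
tcp_rot: [-3.141, 0.001, -2.86]
ft_force: [-1.0, -0.2, 0.1]
gripper_width: 0.602
grip_force: 0.0
t: 22.72
ee_pos: [0.479, -0.3229, -0.0089]
tcp_rot: [3.142, 0.0, -2.86]
ft_force: [-1.4, 2.4, 5.8]
gripper_width: 0.348
grip_force: 90.0
```

```bash
python3 -m creep '[{"dp":[0,0,-1],"turn":0},{"dp":[0,0,-2],"turn":0},{"dp":[0,0,-3],"turn":0},{"dp":[0,0,-4],"turn":0},{"dp":[0,0,-4],"turn":0},{"dp":[0,0,-3],"turn":0},{"dp":[0,0,-1.5],"turn":0},{"dp":[0,0,0],"turn":5.4},{"dp":[0,0,0],"turn":5.4},{"dp":[0,0,0],"turn":5.4},{"dp":[0,0,0],"turn":0},{"dp":[0,0,0],"turn":0}]'; python3 -m creep '[{"dp":[-0.4,1.6,0],"turn":0},{"dp":[-0.8,3,0],"turn":0},{"dp":[-0.8,3,0],"turn":0},{"dp":[-0.8,3,0],"turn":0},{"dp":[-0.8,3,0],"turn":0},{"dp":[-0.8,3,0],"turn":0},{"dp":[-0.8,3,0],"turn":0},{"dp":[-0.8,3,0],"turn":0},{"dp":[-0.8,3,0],"turn":0},{"dp":[-0.8,3,0],"turn":0},{"dp":[-0.5,2,0],"turn":0},{"dp":[-0.3,1.2,0],"turn":0},{"dp":[0,0,0],"turn":0},{"dp":[0,0,0],"turn":0}]';python3 - <<'E'
import sys;sys.argv=["","w10"]
from look import *
z=s["ee_pos"][2]
for l,h in((.005,.014),(.016,.026)):
    b=box(.48,.66,-.1,.1,z+l,z+h);print("plate z+",l,len(b),rect(b[:,:2]),np.round(np.percentile(b[:,2],[5,50,95])-z,4))
b=box(.48,.66,-.1,.1,z+.0159,z+.026)
A=np.c_[b[:,:2],np.ones(len(b))];print("tilt",np.linalg.lstsq(A,b[:,2],rcond=None)[0])
b=box(.49,.64,-.06,.06,.065,.075);print("flange",len(b),rect(b[:,:2]))
cv2.imwrite("pics/w10.png",cv2.resize(d["color"][:,:,::-1],(800,600)))
E
```

```text
t: 24.22
ee_pos: [0.4786, -0.3228, 0.1755]
tcp_rot: [3.141, -0.001, -3.141]
ft_force: [-0.3, -0.2, -4.5]
gripper_width: 0.342
grip_force: 89.2
t: 25.98
ee_pos: [0.5629, -0.0063, 0.1757]
tcp_rot: [-3.141, -0.0, 3.139]
ft_force: [0.4, 0.0, -4.5]
gripper_width: 0.341
grip_force: 89.5
25.975 [ 0.5629 -0.0063  0.1757] [-3.1411e+00 -1.0000e-04  3.1390e+00] [ 0.4  0.  -4.5] 0.341 89.53702569007874
plate z+ 0.005 410 (array([517.7,  -6. ]), array([69.5, 20.5]), 89.8) [0.0088 0.0115 0.0137]
plate z+ 0.016 10552 (array([562.4,  -6.1]), array([ 70.6, 110.2]), 89.8) [0.0198 0.021  0.0221]
tilt [ 0.0075623  -0.00192907  0.19263086]
flange 1401 (array([532.3,  -4. ]), array([70.2, 48.7]), 89.5)
```

View pics/w10.png

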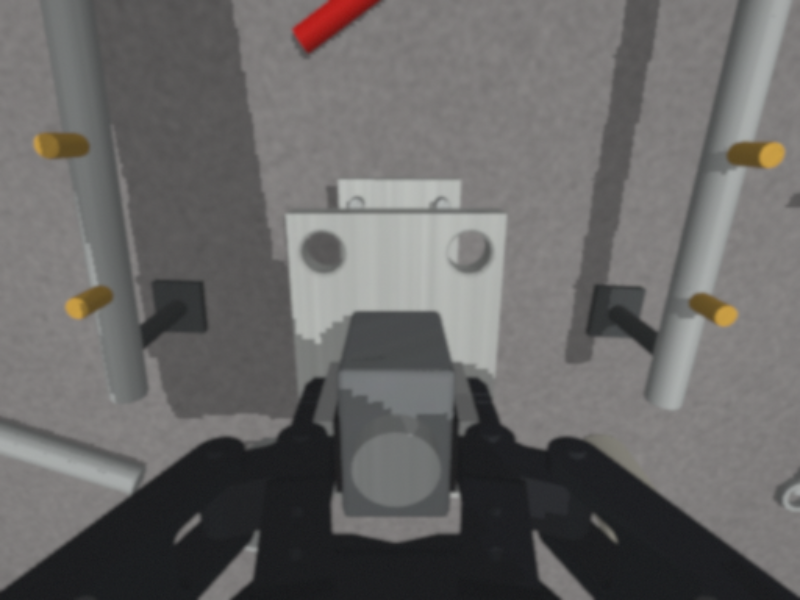

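The bonnet is held level above the valve, with the front holes at (323,250) and (468,250) and the studs just behind at (355,203) and (440,203). It is about 2 mm off in y, so I'll correct that and lower.

```bash
python3 -m creep '[{"dp":[-0.07,0.19,1],"turn":0},{"dp":[0,0,2],"turn":0},{"dp":[0,0,2],"turn":0},{"dp":[0,0,1.5],"turn":0},{"dp":[0,0,0.8],"turn":0},{"dp":[0,0,0.3],"turn":0},{"dp":[0,0,0],"turn":0},{"dp":[0,0,0],"turn":0}]'; cat > fin.py <<'E'
import sys
from look import *
z=s["ee_pos"][2]
b=box(.48,.66,-.1,.1,z+.0162,z+.026);print("plate",len(b),rect(b[:,:2]),np.round(np.median(b[:,2]),4))
A=np.c_[b[:,:2],np.ones(len(b))];print("tilt",np.linalg.lstsq(A,b[:,2],rcond=None)[0])
f=box(.49,.53,-.06,.06,.066,.074);print("flange",len(f),rect(f[:,:2]) if len(f)>20 else "", len(f) and np.round(np.percentile(f,[0.5,99.5],axis=0)*1000,1))
i=d["color"][100:290,130:390,::-1];cv2.imwrite(f"pics/{sys.argv[1]}.png",cv2.resize(i,(800,585),interpolation=cv2.INTER_CUBIC))
E
python3 fin.py w11
```

```text
t: 27.02
ee_pos: [0.5642, -0.003, 0.1003]
tcp_rot: [3.141, 0.001, 3.141]
ft_force: [-0.3, 0.4, -4.4]
gripper_width: 0.337
grip_force: 89.5
27.025 [ 0.5642 -0.003   0.1003] [3.1413e+00 1.0000e-03 3.1406e+00] [-0.3  0.4 -4.4] 0.337 89.53407168388367
plate 10541 (array([563.8,  -2.7]), array([ 70.4, 110.5]), 89.9) 0.1212
tilt [ 0.00755802 -0.00110041  0.11716438]
flange 1282 (array([518.9,  -4. ]), array([69.9, 22.3]), 90.0) [[507.8 -38.7  66.2]
 [530.   30.6  71.8]]
```

```bash
python3 -m creep '[{"dp":[0.08,-0.14,0],"turn":0},{"dp":[0,0,0.6],"turn":0},{"dp":[0,0,0.5],"turn":0},{"dp":[0,0,0.35],"turn":0},{"dp":[0,0,0],"turn":0},{"dp":[0,0,0],"turn":0},{"dp":[0,0,0],"turn":0},{"dp":[0,0,0],"turn":0}]'; python3 fin.py w12
```

```text
t: 28.08
ee_pos: [0.5631, -0.0045, 0.0853]
tcp_rot: [3.141, 0.0, 3.141]
ft_force: [-0.3, 1.0, -4.5]
gripper_width: 0.341
grip_force: 89.5
28.075 [ 0.5631 -0.0045  0.0853] [3.1415e+00 2.0000e-04 3.1406e+00] [-0.3  1.  -4.5] 0.341 89.53406095504761
plate 10544 (array([562.6,  -4.1]), array([ 70.4, 110.3]), 90.0) 0.1063
tilt [ 0.00691346 -0.00131061  0.10257651]
flange 1027 (array([518.9,  -4. ]), array([22.2, 70.3]), 0.0) [[507.8 -38.9  66.2]
 [529.9  30.8  71.7]]
```

View pics/w12.png

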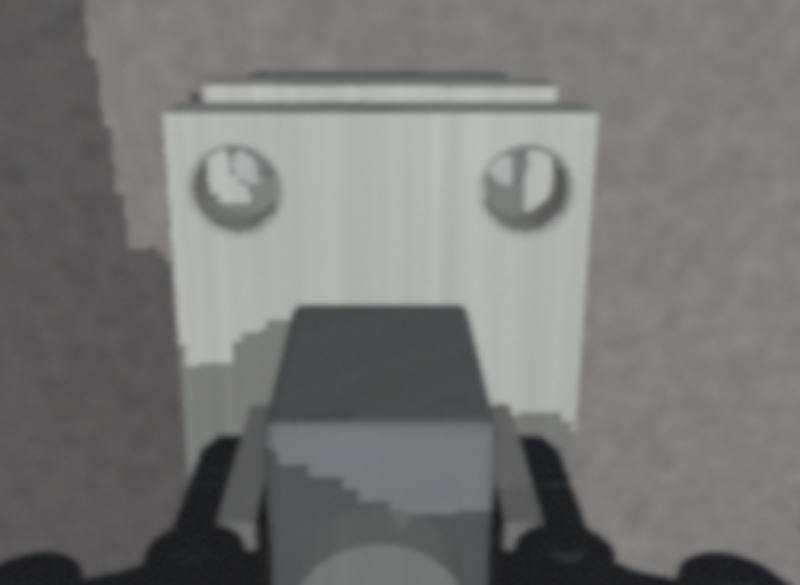

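The studs show through the front holes, at (238,188) and (525,188). The underside is about 10 mm above the stud tips, level, and centred to within 0.5 mm. I'm handing in.

```bash
python3 -c "
from station import ctrl
print(ctrl.job_done())"
```

```text
the job is handed in; nothing more can be done
None
```

I handed the job in at about 28 s: the rod is latched in its clip, and the bonnet is held level about 1 cm above the stud tips, centred to within 0.5 mm; the first grab at the rod closed on nothing without touching it, because the finger ends sit about 29 mm short of the reported TCP, and I corrected for that.

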